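Move the swing cover to the filled mould well

TASK

The swing cover is standing open on the mould well that is empty of chocolates. Draw its sprung hinge pin, slide it out of the hinge fork and lift it off, then slide it into the hinge fork of the well with the chocolates, without ramming it, until the pin drops home in its hole. Then swing the cover shut against the side stop, so that it lies flat over the chocolates, and leave the jar and the nozzle where they are.

Things in the scene. Friction and masses are not known exactly. Their poses are not given: they have to be found in the camera images.
- cover: Flat steel swing cover, 6 mm thick, about 0.7 kg. Origin: on the hinge (pin) axis at the underside; tail towards its -x, z up. Round end (radius 20) and tongue 40 wide from the axis to x = -50, then a plate 104 wide to x = -172. A boss 24 across stands 12 above the plate on the axis. Starts pinned in the empty well, turned -0.45 to -0.25 rad (tail towards the well's +y).
- hinge_pin (a joint): How far the pin is drawn up in the cover, m: 0 = down (the 10 mm thick pin stands 9 mm out of the underside), 0.009 = clear of the hole, 0.013 = stop. A light spring pushes it down (0.5 N at 0, 1.3 N at the stop); it does not stay up. On a flat surface the cover's weight pushes the pin in and the cover lies flat; over a hole the pin snaps down to 0.
- knob (a point): Centre of the black bar knob on top of the hinge pin: 30 mm along the cover's x, 12 across, 22 high; 37 mm above the cover's underside with the pin down, rising with the pin.
- pin_tip (a point): Lower end of the hinge pin, on its axis, 46 mm below the knob centre.
- handle (a point): Centre of the black handle bar near the cover's centre of mass: 64 mm along the cover's x, 14 across, 14 high, at x = -80, 35 mm above the underside, 22 mm free under it.
- lug (a point): Centre of the black push lug on the cover's tail: 30 mm along x, 14 across, 22 high, standing on the plate, at x = -152, 17 mm above the underside.
- empty_well: Fixed grey mould well with an empty black mould: the cover is taken from here. Origin on the worktop under its hinge hole; x points from the mould to the hinge, z up. Housing x = -182 to +45, y = -62 to +62, rims 44.5 mm high; mould 80x80 in the opening centred at x = -110.
- empty_hinge (a point): Pin hole of the empty well, at the top of its aluminium hinge block (z = 45 mm); axes as the well's. A flat fork, 8 to 13 mm above this point, holds down the cover's round end; its slot, 27 wide for the boss, mouth flared at x = -16, is open to -x only. With the pin drawn the cover slides out along -x and is clear of the fork after 40 mm.
- filled_well: The same well with four chocolates in its mould, same frame and sizes: the cover is to go here. Its whole hinge block (fork and hole) is clamped somewhere within 6 mm of nominal along x, unreported: see it, or feel for it by sliding the cover in along +x until the pin snaps down or the boss meets the slot's end, 1 mm past the hole. The block stands firm against 25 N.
- filled_hinge (a point): Nominal place of the filled well's pin hole, at the block's top (z = 45 mm), axes as the well's; the true hole (14 across) is up to 6 mm nearer or farther along x. Block and fork as on the empty well; the block's top is flat from x = -54 mm to the hole.
- filled_stop (a point): Middle of the side stop of the filled well, on the -y rim, 40 mm long along x: an angle whose inner face is at the well's y = -53.5 mm, with a lip (z = 55.5 to 60) reaching in to y = -45.5 over the edge of the shut cover. So put the cover in with its tail swung out to +y (-0.25 to -0.45 rad), then swing it under the lip; shut, it lies along the well's x.
- jar_amber: Small amber jar with dark lid, 38 across, 60 high, origin at the base centre; bystander behind and between the wells.
- nozzle_1: Steel piping nozzle, 26 across, 32 high, origin at the base centre; bystander in front of and between the wells. (To the right of the wells stands a bag sealer with its arm raised: come in over it, fingertips about 250 mm above the worktop.)

How it is judged:
On the way, in this order (a step that is already met when the one before it is completed fails the run):
1. the hinge pin is drawn up out of its hole in the empty well (by 8 mm or more) (value of joint hinge_pin above 0.008 m), for 0.1 s.
2. the cover is lifted off, its hinge end 20 mm or more above its seat (height (world z) of cover above 0.065 m), for 0.1 s.
3. the hinge pin is home in the hole of the filled well (x of pin_tip in the frame of filled_well between -0.012 and 0.012 m and y of pin_tip in the frame of filled_well between -0.006 and 0.006 m and z of pin_tip in the frame of filled_well between 0.02 and 0.04 m and value of joint hinge_pin below 0.003 m), for 0.2 s.
At the end, for the whole second after the job is handed in: The hinge pin is fully down (within 3 mm) in the hole of the filled well's hinge block; the cover lies flat (within 0.05 rad) and shut against the side stop (within 0.06 rad of the well's axis, its lug within 10 mm of the well's centre line), at rest (all of step 3 and angle between the x axis of cover and the x axis of filled_well, either way round below 0.06 rad and angle between cover's own z axis and vertical below 0.05 rad and y of lug in the frame of filled_well between -0.01 and 0.01 m and x of lug in the frame of filled_well below -0.12 m and linear speed of cover below 0.01 m/s); the robot touches nothing.
It fails at once if the cover is rammed into the filled well (over 100 N) (contact force between cover and filled_well above 100 N).
It fails at once if the jar is moved by over 20 mm (distance of jar_amber from where it was at the start of the episode above 0.02 m).
It fails at once if the nozzle is moved by over 20 mm (distance of nozzle_1 from where it was at the start of the episode above 0.02 m).
It also fails if it takes over 67 s, if anything falls off the work surface, if the arm or the gripper's body presses on something with over 40 N, if the wrist force passes 120 N, or if a joint passes its speed limit or range.

ROBOT

A 6-joint arm with a two-finger parallel gripper is mounted at the origin on a cart in front of the work surface, level with it; the furniture and walls round the work are solid. World frame = base frame: x ahead of the robot, y to its left, z up, the work surface at z = 0. Lengths are in m, angles in rad, forces in N, time in s.
With the tool pointing down it reaches from about 0.35 to 0.775 m from the base axis. Payload 7.3 kg.
Tool frame: the origin (TCP) lies at the very end of the fingers, on their centre line; the grasp point (between the pads) lies 19 mm behind it; z points along the fingers, x is the direction in which the jaws open and shut, and the axes are right-handed (so a half turn about z gives the same grasp; the last joint's range is limited). The gripper opens to 92 mm and grips with 3 to 60 N. Pads are 19 mm wide; open, the fingers measure 130 mm over their backs; the gripper's body (75 mm by 190 mm) begins 47 mm behind the grasp point.
Start: joints at [-1.287, 0.342, 1.524, -0, 1.275, -0.146], TCP at [0.219, -0.477, 0.227] pointing down, gripper open.
Joint ranges: [-2.53, 2.53], [-0.77, 2.02], [0.04, 2.7], [-1, 4.14], [0.28, 2.66], [-3.11, 3.11]. Speed limits (rad/s): [2.57, 2.57, 3.14, 3.14, 3.14, 3.14].

INTERFACE

Orientations are given as [roll, pitch, yaw] about the fixed x, y, z axes, in that order (R = Rz(yaw) Ry(pitch) Rx(roll)).
In Python, from cell import robot, read_camera, nets gives the robot as it stands. The module is installed in compiled form; this text tells all that it offers.
- The arm moves only by the tool carry_out, never from a script. Its arguments are lists of equal length, an entry for each row: "translation": the shift along the tool's x, y, z in m, a list of three; "turn": the turn, a rotation vector about the tool's x, y, z in rad, a list of three; "gripper": the gripper's target within -1 to 1 (shut at 1, half-way at 0, fully open at -1). A call has 1 to 10 rows; each row shifts and turns the commanded pose from where the row before left it, along the tool's axes as they then stand; what a row does not reach is not made up. A row lasts 1/10 s, in which the tool goes at most 50 mm and 8.59 degrees, less where a joint would pass 70% of its speed; a pose out of reach is approached as far as the arm can. A call with a gripper value outside its range is refused whole. The fingers move at their own pace and stop on an object; "squeeze" is the grip in N (left out, the last holds). Time passes only in rows, so rows that do not move let the fingers close. It gives the time, the measured TCP pose, the force and the opening at its end, in the units of the state.
- robot.observe(): the state, without advancing time (a new reading comes with each control period).
- read_camera(name): name is "scene" or "top" or "wrist"; returns a dict with "img" (400x640x3 uint8, red, green, blue), "fx", "fy", "cx", "cy" (pixels), "distortion" ([k1, k2, p1, p2, k3] as OpenCV has them; the pictures are not rectified), "world_from_camera" (4x4, takes a point from camera to world coordinates). Camera axes: x right, y down, z forward; pixel columns grow to the right and rows downward; lengths in m; the calibration is good to about 2 mm. A picture is of the moment at which its call begins. There is no depth.
- robot.hand_in(): hands the job in, once; it reports no verdict.
Trained networks look in a picture, given as the dict that the camera call returned (one of the last four; its "shot" number tells which), for a name from the list of things; names that differ only in an ending like _2 or _b are one class to them, and where a whole thing is asked for, a point or a joint stands for the part that bears it (a point fixed in the world has none). Each returns a list of dicts, best first, with "score" (0 to 1); they miss things now and then, are a little off and sometimes report something else, mostly with a low value. They report only what shows in the picture. A call takes as long as a camera call.
- nets.regions_of(picture, name): "region" (400x640 bool, what is visible of it) and "pixel" ([column, row] in pixels, amid what is visible of it).
- nets.tip_of(picture, name): "pixel" ([column, row] in pixels: a listed point, or the origin of a listed thing).
The state is a dict: "time": time; "qpos": joint angles; "qvel": joint speeds; "joint_efforts": joint torques, N m; "tool_pos": TCP position; "tool_rot": TCP orientation; "contact_force": force on the tool from outside, world axes, zero at the start; "torque": the same for the moment, N m; "opening": finger opening in m.
Only numpy, scipy, OpenCV 4.12 (cv2) and the standard library are available. Lean on these libraries where they do the work, as an engineer would, in place of code of your own. Each camera call takes 0.05 s, during which the arm holds its last target. There are 200 camera calls.

## Working session

There is one attempt and no reset: what is moved stays moved. The work goes in short steps, Python scripts to look and compute and a tool call to move; the robot and the scene stay as the last step left them, time stands still between calls to the robot, and variables do not carry over. Pictures are saved under pics/ and viewed, about 8 in all and at most 12, crops included, and the job is handed in when it is done.

Besides the shell and the picture viewer there is one more tool, called after "Request:" in YAML: its name, and indented under it one key for each argument. carry_out: Moves the arm, as the interface text tells. Its arguments: {"type":"object","properties":{"translation":{"type":"array","items":{"type":"array","items":{"type":"number"}}},"turn":{"type":"array","items":{"type":"array","items":{"type":"number"}}},"gripper":{"type":"array","items":{"type":"number"}},"squeeze":{"type":"number"}},"required":["translation","turn","gripper"]}

```bash
mkdir -p pics; cat > h.py <<'E'
import numpy as np, cv2
from cell import robot, read_camera, nets
from scipy.spatial.transform import Rotation as R
def ray(p,px):
    K=np.array([[p["fx"],0,p["cx"]],[0,p["fy"],p["cy"]],[0,0,1.]])
    u=cv2.undistortPoints(np.array([[px]],float),K,np.array(p["distortion"],float))[0,0]
    T=np.array(p["world_from_camera"]); d=T[:3,:3]@np.array([u[0],u[1],1]); return T[:3,3],d
def at_z(p,px,z):
    o,d=ray(p,px); return o+d*(z-o[2])/d[2]
def proj(p,X):
    K=np.array([[p["fx"],0,p["cx"]],[0,p["fy"],p["cy"]],[0,0,1.]])
    T=np.linalg.inv(np.array(p["world_from_camera"]))
    return cv2.projectPoints(np.array(X,float).reshape(-1,3),cv2.Rodrigues(T[:3,:3])[0],T[:3,3],K,np.array(p["distortion"],float))[0][:,0]
def save(p,n): cv2.imwrite("pics/"+n,p["img"][:,:,::-1])
def tri(rs):
    A=np.zeros((3,3));b=np.zeros(3)
    for o,d in rs:
        d=d/np.linalg.norm(d);M=np.eye(3)-np.outer(d,d);A+=M;b+=M@o
    return np.linalg.solve(A,b)
E
cat > m1.py <<'E'
from h import *
s=robot.observe();print(s)
P={c:read_camera(c) for c in("scene","top")}
for c in P: save(P[c],c+"1.png"); print(c,np.round(P[c]["world_from_camera"],3).tolist())
Z=dict(cover=.045,knob=.082,handle=.08,lug=.062,empty_well=0,empty_hinge=.045,filled_well=0,filled_hinge=.045,filled_stop=.055,jar_amber=0,nozzle_1=0)
for n in Z:
    for c in P:
        for r in nets.tip_of(P[c],n)[:2]: print(n,c,round(r["score"],2),np.round(r["pixel"],1),np.round(at_z(P[c],r["pixel"],Z[n]),4))
E
python3 m1.py
```

```text
{'time': 0.0, 'qpos': array([-1.28701122e+00,  3.42743866e-01,  1.52500578e+00, -1.01179971e-05,
        1.27537951e+00, -1.46011254e-01]), 'qvel': array([ 0.00021453,  0.00071023,  0.00040564, -0.00065009, -0.00069791,
       -0.00177553]), 'joint_efforts': array([-1.36007937e-03, -4.31237805e+01, -2.44222873e+01,  7.17601064e-02,
        5.56907896e-02, -1.27827093e-04]), 'tool_pos': array([ 0.21865977, -0.47686117,  0.2260379 ]), 'tool_rot': array([-3.14137868e+00,  1.52155436e-03, -1.14099685e+00]), 'contact_force': array([-0.49154526,  0.64773851, -0.48380846]), 'torque': array([ 0.0161869 ,  0.00865488, -0.00791842]), 'opening': 0.09198357424206824}
scene [[-0.594, -0.576, 0.561, 0.084], [-0.804, 0.432, -0.408, 0.513], [-0.007, -0.694, -0.72, 0.718], [0.0, 0.0, 0.0, 1.0]]
top [[-0.011, -0.989, 0.148, 0.431], [-1.0, 0.011, 0.003, 0.154], [-0.004, -0.148, -0.989, 1.059], [0.0, 0.0, 0.0, 1.0]]
cover scene 0.8 [367.1 162.7] [ 0.6496 -0.0587  0.045 ]
cover scene 0.4 [280.4 226.4] [0.5984 0.2562 0.045 ]
cover top 0.71 [402.8 172.7] [ 0.6453 -0.0441  0.045 ]
knob scene 0.4 [366.6 153.
[... 425 characters left out ...]
e scene 0.95 [365.4 169.5] [ 0.6309 -0.0361  0.045 ]
empty_hinge scene 0.52 [283.7 237.9] [0.5648 0.2685 0.045 ]
empty_hinge top 0.64 [402.6 171.3] [ 0.6486 -0.0438  0.045 ]
filled_well scene 0.87 [282.6 236.2] [0.603  0.2514 0.    ]
filled_well top 0.86 [273.5 194.6] [0.6052 0.257  0.    ]
filled_hinge scene 0.83 [280.6 222.9] [0.6072 0.2501 0.045 ]
filled_hinge top 0.97 [268.8 194.5] [0.5981 0.2633 0.045 ]
filled_stop scene 0.82 [331.7 243.6] [0.4804 0.1955 0.055 ]
filled_stop top 0.98 [299.6 246.9] [0.478  0.1934 0.055 ]
jar_amber scene 0.53 [294.1 188.6] [0.7253 0.1363 0.    ]
jar_amber top 0.83 [325.4 141.5] [0.734  0.1317 0.    ]
nozzle_1 scene 0.48 [388.2 275.9] [0.3664 0.1234 0.    ]
```

```bash
python3 -c "
import cv2
a=cv2.imread('pics/scene1.png')[100:350,180:500];b=cv2.imread('pics/top1.png')[90:340,180:500]
cv2.imwrite('pics/c1.png',cv2.resize(cv2.vconcat([a,b]),None,fx=1.2*1,fy=1.2,interpolation=cv2.INTER_CUBIC) if 0 else cv2.resize(b,(800,600),interpolation=cv2.INTER_CUBIC))"
```

```text
(no output)
```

View pics/c1.png

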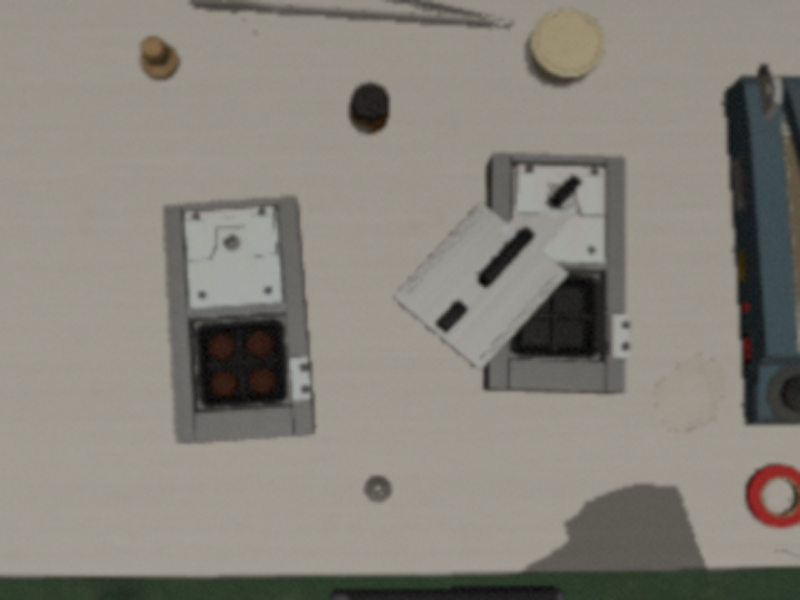

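View pics/scene1.png

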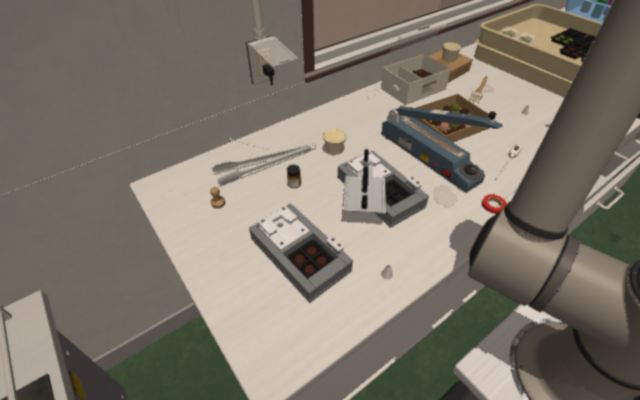

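The top view shows the empty well on the right with the cover (knob ≈(565,192), handle ≈(506,257), lug ≈(452,316) in the crop). The filled well is on the left with its hole at ≈(232,242) and its stop at ≈(300,378). I'm moving above the cover now.

Request:
carry_out:
  translation:
    - [-0.0128,-0.0269,-0.006]
    - [-0.0128,-0.0269,-0.006]
    - [-0.0128,-0.0269,-0.006]
    - [-0.0128,-0.0269,-0.006]
    - [-0.0128,-0.0269,-0.006]
    - [-0.0128,-0.0269,-0.006]
    - [-0.0128,-0.0269,-0.006]
    - [-0.0128,-0.0269,-0.006]
    - [-0.0128,-0.0269,-0.006]
    - [-0.0128,-0.0269,-0.006]
  turn:
    - [0,0,0]
    - [0,0,0]
    - [0,0,0]
    - [0,0,0]
    - [0,0,0]
    - [0,0,0]
    - [0,0,0]
    - [0,0,0]
    - [0,0,0]
    - [0,0,0]
  gripper: [-1,-1,-1,-1,-1,-1,-1,-1,-1,-1]

```text
time: 2.2
tool_pos: [0.4106, -0.2478, 0.2871]
tool_rot: [-3.141, -0.0, -1.141]
contact_force: [0.4, -0.6, -0.1]
opening: 0.0919
```

Request:
carry_out:
  translation:
    - [-0.0128,-0.0269,0]
    - [-0.0128,-0.0269,0]
    - [-0.0128,-0.0269,0]
    - [-0.0128,-0.0269,0]
    - [-0.0128,-0.0269,0]
    - [-0.0128,-0.0269,0]
    - [-0.0128,-0.0269,0]
    - [-0.0128,-0.0269,0]
    - [-0.0128,-0.0269,0]
    - [-0.0128,-0.0269,0]
  turn:
    - [0,0,0]
    - [0,0,0]
    - [0,0,0]
    - [0,0,0]
    - [0,0,0]
    - [0,0,0]
    - [0,0,0]
    - [0,0,0]
    - [0,0,0]
    - [0,0,0]
  gripper: [-1,-1,-1,-1,-1,-1,-1,-1,-1,-1]

```text
time: 3.2
tool_pos: [0.6018, -0.0193, 0.2866]
tool_rot: [3.142, -0.0, -1.141]
contact_force: [-0.0, -0.8, -0.4]
opening: 0.0922
```

Request:
carry_out:
  translation:
    - [0,0,0]
    - [0,0,0]
    - [0,0,0]
    - [0,0,0]
    - [0,0,0]
    - [0,0,0]
    - [0,0,0]
    - [0,0,0]
    - [0,0,0]
    - [0,0,0]
  turn:
    - [0,0,-0.14]
    - [0,0,-0.14]
    - [0,0,-0.14]
    - [0,0,-0.14]
    - [0,0,-0.14]
    - [0,0,-0.14]
    - [0,0,-0.14]
    - [0,0,-0.14]
    - [0,0,-0.14]
    - [0,0,-0.14]
  gripper: [0,0,0,0,0,0,0,0,0,0]

```text
time: 4.2
tool_pos: [0.6012, -0.0203, 0.2866]
tool_rot: [-3.142, 0.0, 0.265]
contact_force: [0.2, -0.2, 0.6]
opening: 0.0461
```

Request:
carry_out:
  translation:
    - [0,0,0]
    - [0,0,0]
    - [0,0,0]
    - [0,0,0]
    - [0,0,0]
    - [0,0,0]
  turn:
    - [0,0,-0.14]
    - [0,0,-0.14]
    - [0,0,-0.14]
    - [0,0,-0.14]
    - [0,0,-0.14]
    - [0,0,0]
  gripper: [0,0,0,0,0,0]

```text
time: 4.8
tool_pos: [0.6012, -0.0204, 0.2866]
tool_rot: [-3.142, 0.0, 0.96]
contact_force: [-0.2, 0.5, -0.9]
opening: 0.0462
```

```bash
cat > m2.py <<'E'
from h import *
import sys
s=robot.observe();print({k:np.round(s[k],4) for k in("time","tool_pos","tool_rot","contact_force","opening")})
P={c:read_camera(c) for c in("wrist","top","scene")}
save(P["wrist"],sys.argv[1])
print(np.round(P["wrist"]["world_from_camera"],3).tolist())
Z=dict(cover=.045,knob=.082,handle=.08,lug=.062,empty_hinge=.045,filled_hinge=.045,filled_stop=.055)
for n in Z:
    for c in P:
        for r in nets.tip_of(P[c],n)[:1]: print(n,c,round(r["score"],2),np.round(r["pixel"],1),np.round(at_z(P[c],r["pixel"],Z[n]),4))
for n in("knob","handle","lug"):
    r=nets.regions_of(P["wrist"],n)
    if r: print(n,"region",round(r[0]["score"],2),r[0]["region"].sum(),np.round(r[0]["pixel"],1))
E
python3 m2.py w2.png
```

```text
{'time': np.float64(4.8), 'tool_pos': array([ 0.6012, -0.0204,  0.2866]), 'tool_rot': array([-3.1416e+00,  1.0000e-04,  9.6030e-01]), 'contact_force': array([-0.2492,  0.499 , -0.9401]), 'opening': np.float64(0.0462)}
[[0.574, 0.793, 0.205, 0.547], [0.819, -0.555, -0.144, 0.019], [-0.001, 0.251, -0.968, 0.445], [0.0, 0.0, 0.0, 1.0]]
cover wrist 0.78 [318.3 208.3] [ 0.6431 -0.0441  0.045 ]
cover top 0.9 [401.2 174. ] [ 0.6423 -0.0403  0.045 ]
cover scene 0.9 [365.7 162.7] [ 0.6519 -0.0556  0.045 ]
knob wrist 0.73 [313.6 218.1] [ 0.6415 -0.0508  0.082 ]
knob scene 0.6 [364.8 155.2] [ 0.6453 -0.0428  0.082 ]
handle wrist 0.57 [325.8 156.1] [0.5851 0.0073 0.08  ]
handle top 0.67 [384.  196.9] [0.5841 0.0064 0.08  ]
handle scene 0.81 [367.  177.9] [0.576  0.0103 0.08  ]
lug wrist 0.91 [338.3  93.7] [0.5326 0.0628 0.062 ]
lug top 0.69 [359.9 221.2] [0.533  0.0591 0.062 ]
lug scene 0.74 [365.7 198.8] [0.535  0.0487 0.062 ]
empty_hinge wrist 0.56 [317.4 212.5] [ 0.6475 -0.0487  0.045 ]
empty_hinge top 0.68 [403.2 171.9] [ 0.6472 -0.0451  0.045 ]
filled_hinge wrist 0.78 [496.2  54.7] [0.6065 0.2562 0.045 ]
filled_hinge top 0.94 [269.2 194.4] [0.5984 0.2624 0.045 ]
filled_hinge scene 0.98 [283.1 223.6] [0.6019 0.2465 0.045 ]
filled_stop top 0.94 [301.4 246.9] [0.478  0.1894 0.055 ]
filled_stop scene 0.58 [334.2 246.2] [0.4715 0.1955 0.055 ]
knob region 0.55 237 [317.  216.8]
handle region 0.71 8912 [321.5 134.2]
lug region 0.67 8781 [326.6 136.2]
```

View pics/w2.png

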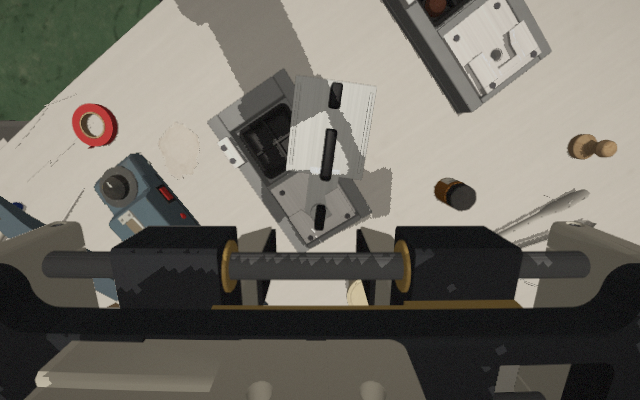

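The wrist view shows the knob at ≈(320,216), handle at ≈(328,155) and lug at ≈(336,95). Next I'm fitting the cover line and the well axes.

```bash
cat > m3.py <<'E'
from h import *
P={c:read_camera(c) for c in("wrist","top")}
w=P["wrist"]
# dark blobs (knob/handle/lug) in the wrist picture
g=cv2.cvtColor(w["img"],cv2.COLOR_RGB2GRAY)
for n,(u,v),z in(("knob",(320,216),.093),("handle",(328,155),.087),("lug",(336,95),.073)):
    m=np.zeros_like(g);m[v-32:v+32,u-14:u+14]=(g[v-32:v+32,u-14:u+14]<60)
    k,l,st,c=cv2.connectedComponentsWithStats(m)
    for i in range(1,k):
        if st[i,4]>80:
            ys,xs=np.nonzero(l==i);q=np.array([at_z(w,(x,y),z)[:2] for x,y in zip(xs,ys)])
            d=np.linalg.svd(q-q.mean(0))[2][0]
            print(n,st[i],np.round(c[i],1),np.round(q.mean(0),4),"yaw",round(np.arctan(d[1]/d[0]),3))
t=P["top"]
for n in("empty_well","filled_well"):
  for r in nets.regions_of(t,n)[:2]:
    ys,xs=np.nonzero(r["region"]);q=np.array([at_z(t,(x,y),.0445)[:2] for x,y in zip(xs,ys)])
    print(n,r["score"],len(xs),cv2.minAreaRect((q*1000).astype(np.float32)))
E
python3 m3.py
```

```text
knob [314 204  12  26 234] [319.7 216.8] [ 0.6417 -0.0415] yaw -0.711
handle [320 129  17  52 503] [328.1 155.4] [0.5854 0.0102] yaw -0.749
lug [328  83  14  26 274] [334.8  95.9] [0.5329 0.0568] yaw -0.793
empty_well 0.96 1640 ((577.0236206054688, -18.897987365722656), (90.12724304199219, 228.57347106933594), 86.79914855957031)
filled_well 0.7 5579 ((534.5228271484375, 250.2350616455078), (229.19424438476562, 129.65170288085938), 3.8971948623657227)
```

Request:
carry_out:
  translation:
    - [0,0,0]
    - [0.0012,0.0047,0.018]
    - [0.0012,0.0047,0.018]
    - [0.0012,0.0047,0.018]
    - [0.0012,0.0047,0.018]
    - [0.0012,0.0047,0.018]
    - [0.0012,0.0047,0.018]
    - [0.0012,0.0047,0.018]
    - [0.0012,0.0047,0.018]
    - [0.0014,0.0093,0.03]
  turn:
    - [0,0,0.13]
    - [0,0,0]
    - [0,0,0]
    - [0,0,0]
    - [0,0,0]
    - [0,0,0]
    - [0,0,0]
    - [0,0,0]
    - [0,0,0]
    - [0,0,0]
  gripper: [-0.2,-0.2,-0.2,-0.2,-0.2,-0.2,-0.2,-0.2,-0.2,-0.2]

```text
time: 7.35
tool_pos: [0.6443, -0.0439, 0.1136]
tool_rot: [3.139, -0.002, 0.829]
contact_force: [0.7, -0.8, 0.7]
opening: 0.0551
```

```bash
python3 m2.py w3.png; python3 - <<'E'
from h import *
p=read_camera("wrist")
from cell import robot
s=robot.observe()
for z in(.093,.087): print(z,np.round(at_z(p,(207,122),z),4))
E
```

```text
{'time': np.float64(7.35), 'tool_pos': array([ 0.6443, -0.0439,  0.1136]), 'tool_rot': array([ 3.1387e+00, -1.8000e-03,  8.2940e-01]), 'contact_force': array([ 0.7061, -0.8445,  0.7138]), 'opening': np.float64(0.0551)}
[[0.676, 0.713, 0.188, 0.595], [0.737, -0.654, -0.17, 0.003], [0.002, 0.254, -0.967, 0.272], [0.0, 0.0, 0.0, 1.0]]
cover wrist 0.82 [315.2 212.6] [ 0.6461 -0.0446  0.045 ]
cover top 0.95 [401.1 175.4] [ 0.6391 -0.0399  0.045 ]
cover scene 0.78 [364.6 163.5] [ 0.6511 -0.0509  0.045 ]
knob wrist 0.74 [311.4 224.4] [ 0.6422 -0.0445  0.082 ]
knob top 0.4 [405.5 167. ] [ 0.6504 -0.0434  0.082 ]
knob scene 0.57 [365.1 156.1] [ 0.642  -0.0409  0.082 ]
handle wrist 0.92 [311.7 102.4] [0.5839 0.0094 0.08  ]
handle top 0.76 [382.2 195.8] [0.5866 0.0103 0.08  ]
handle scene 0.94 [367.1 177.9] [0.5758 0.0101 0.08  ]
lug top 0.98 [361.2 219. ] [0.5378 0.0561 0.062 ]
lug scene 0.73 [365.1 198.7] [0.5362 0.0496 0.062 ]
empty_hinge wrist 0.92 [312.8 211.1] [ 0.6439 -0.0452  0.045 ]
empty_hinge top 0.8 [401.1 169.8] [ 0.6522 -0.0405  0.045 ]
empty_hinge scene 0.77 [362.4 167.6] [ 0.6417 -0.0348  0.045 ]
filled_hinge top 0.89 [271.  194.5] [0.5981 0.2583 0.045 ]
filled_hinge scene 0.89 [281.9 221.1] [0.6102 0.2446 0.045 ]
filled_stop wrist 0.45 [311.2 103.7] [0.583  0.0095 0.055 ]
filled_stop top 0.69 [300.5 248.3] [0.4749 0.1915 0.055 ]
filled_stop scene 0.7 [329.9 246.3] [0.4769 0.2032 0.055 ]
knob region 0.69 874 [312.3 227.4]
handle region 0.92 25716 [309.5  85.1]
0.093 [ 0.5498 -0.0438  0.093 ]
0.087 [ 0.5483 -0.0453  0.087 ]
```

View pics/w3.png

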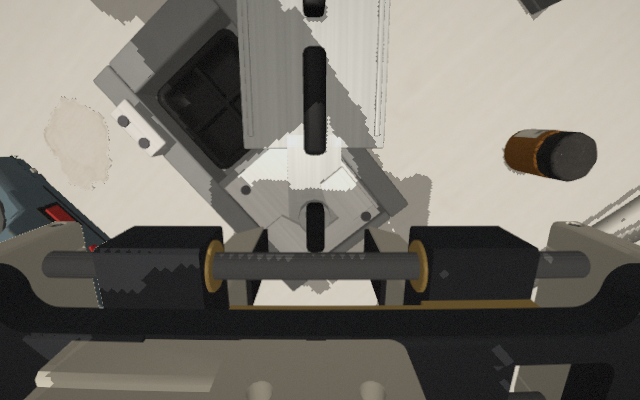

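The knob, handle and lug line up on column ≈315 between the fingers, so the tool is aligned with the cover. Descending and gripping the knob.

Request:
carry_out:
  translation:
    - [0,0,0.012]
    - [0,0,0.012]
    - [0,0,0.012]
    - [0,0,0.01]
    - [0,0,0]
    - [0,0,0]
    - [0,0,0]
    - [0,0,0]
    - [0,0,0]
  turn:
    - [0,0,0]
    - [0,0,0]
    - [0,0,0]
    - [0,0,0]
    - [0,0,0]
    - [0,0,0]
    - [0,0,0]
    - [0,0,0]
    - [0,0,0]
  gripper: [-0.2,-0.2,-0.2,-0.2,-0.2,1,1,1,1]
  squeeze: 25

```text
time: 9.65
tool_pos: [0.6435, -0.044, 0.0672]
tool_rot: [3.141, -0.0, 0.829]
contact_force: [-0.1, -0.2, 0.1]
opening: 0.0274
```

```bash
python3 - <<'E'
from h import *
s=robot.observe();print({k:np.round(s[k],4) for k in("time","tool_pos","tool_rot","contact_force","opening")})
# well yaw from long edges in w3 (camera pose printed there)
p=read_camera("wrist")
T=np.eye(4);T[:3]=[[0.676,0.713,0.188,0.595],[0.737,-0.654,-0.17,0.003],[0.002,0.254,-0.967,0.272]]
q=dict(p);q["world_from_camera"]=T
for a,b in(((93,78),(240,232)),):
    A,B=at_z(q,a,.0445),at_z(q,b,.0445);d=B-A;print(A,B,np.arctan2(d[1],d[0]))
t=read_camera("top")
e=cv2.createLineSegmentDetector().detect(cv2.cvtColor(t["img"],cv2.COLOR_RGB2GRAY))[0][:,0]
for l in e:
    if np.hypot(l[0]-l[2],l[1]-l[3])>35 and 230<l[0]<450 and 140<l[1]<290:
        A,B=at_z(t,l[:2],.0445),at_z(t,l[2:],.0445);d=B-A
        print(np.round(l),np.round(A[:2],3),np.round(B[:2],3),round(np.arctan(d[1]/d[0]),3))
E
```

```text
{'time': np.float64(9.65), 'tool_pos': array([ 0.6435, -0.044 ,  0.0672]), 'tool_rot': array([ 3.1407e+00, -4.0000e-04,  8.2900e-01]), 'contact_force': array([-0.0588, -0.1539,  0.0861]), 'opening': np.float64(0.0274)}
[ 0.45990319 -0.09480706  0.0445    ] [ 0.61699622 -0.10110841  0.0445    ] -0.0400907207248896
[293. 221. 295. 257.] [0.538 0.209] [0.457 0.204] 0.066
[253. 177. 256. 218.] [0.64  0.299] [0.545 0.293] 0.064
[292. 216. 289. 174.] [0.549 0.21 ] [0.645 0.218] 0.09
[299. 172. 305. 243.] [0.65  0.194] [0.487 0.183] 0.072
[411. 166. 404. 213.] [ 0.661 -0.063] [ 0.552 -0.042] -0.186
[296. 258. 258. 261.] [0.454 0.203] [0.449 0.287] -1.505
[258. 268. 256. 222.] [0.432 0.287] [0.536 0.293] 0.06
[254. 221. 293. 219.] [0.537 0.296] [0.542 0.208] -1.516
[315. 243. 352. 249.] [0.487 0.158] [0.472 0.077] 1.391
[301. 271. 251. 275.] [0.425 0.192] [0.418 0.304] -1.507
[249. 273. 245. 177.] [0.421 0.306] [0.64  0.319] 0.062
[308. 275. 399. 291.] [0.416 0.176] [ 0.378 -0.026] 1.385
[246. 175. 297. 171.] [0.645 0.317] [0.652 0.199] -1.507
[304. 284. 296. 321.] [0.396 0.185] [0.316 0.203] -0.214
[420. 148. 460. 154.] [ 0.703 -0.088] [ 0.688 -0.181] 1.411
```

Request:
carry_out:
  translation:
    - [0,0,0]
    - [0,0,0]
    - [0,0,0]
    - [0,0,0]
    - [0,0,-0.003]
    - [0,0,-0.003]
    - [0,0,-0.003]
    - [0,0,-0.002]
    - [0,0,0]
    - [0,0,0]
  turn:
    - [0,0,0]
    - [0,0,0]
    - [0,0,0]
    - [0,0,0]
    - [0,0,0]
    - [0,0,0]
    - [0,0,0]
    - [0,0,0]
    - [0,0,0]
    - [0,0,0]
  gripper: [1,1,1,1,1,1,1,1,1,1]
  squeeze: 25

```text
time: 10.75
tool_pos: [0.6431, -0.0439, 0.0777]
tool_rot: [-3.142, 0.0, 0.829]
contact_force: [0.6, -0.9, -1.8]
opening: 0.0117
```

Request:
carry_out:
  translation:
    - [0,0,-0.0006]
    - [-0.0016,-0.0019,0]
    - [-0.0016,-0.0019,0]
    - [-0.0016,-0.0019,0]
    - [-0.0016,-0.0019,0]
  turn:
    - [0,0,0]
    - [0,0,0]
    - [0,0,0]
    - [0,0,0]
    - [0,0,0]
  gripper: [1,1,1,1,1]

```text
time: 11.25
tool_pos: [0.6332, -0.0435, 0.0784]
tool_rot: [3.141, -0.0, 0.829]
contact_force: [2.4, -1.0, -1.6]
opening: 0.0117
```

Request:
carry_out:
  translation:
    - [-0.0016,-0.0019,0]
    - [-0.0016,-0.0019,0]
    - [-0.0016,-0.0019,0]
    - [-0.0016,-0.0019,0]
    - [-0.0016,-0.0019,0]
    - [-0.0016,-0.0019,0]
    - [0,0,0]
  turn:
    - [0,0,0]
    - [0,0,0]
    - [0,0,0]
    - [0,0,0]
    - [0,0,0]
    - [0,0,0]
    - [0,0,0]
  gripper: [1,1,1,1,1,1,1]

```text
time: 11.95
tool_pos: [0.6178, -0.0428, 0.0782]
tool_rot: [-3.141, 0.001, 0.829]
contact_force: [0.8, 0.1, -2.2]
opening: 0.0118
```

Request:
carry_out:
  translation:
    - [-0.0016,-0.0019,0]
    - [-0.0016,-0.0019,0]
    - [-0.0016,-0.0019,0]
    - [-0.0016,-0.0019,0]
    - [-0.0016,-0.0019,0]
    - [-0.0016,-0.0019,0]
    - [-0.0016,-0.0019,0]
    - [0,0,0]
    - [0,0,0]
  turn:
    - [0,0,0]
    - [0,0,0]
    - [0,0,0]
    - [0,0,0]
    - [0,0,0]
    - [0,0,0]
    - [0,0,0]
    - [0,0,0]
    - [0,0,0]
  gripper: [1,1,1,1,1,1,1,0.2,0.2]

```text
time: 12.85
tool_pos: [0.6006, -0.0422, 0.0784]
tool_rot: [-3.141, 0.001, 0.829]
contact_force: [0.1, 0.9, -0.5]
opening: 0.0235
```

Request:
carry_out:
  translation:
    - [0,0,0]
    - [0,0,0]
    - [0,0,-0.015]
    - [0,0,-0.02]
    - [0,0,-0.02]
    - [0,0,0]
  turn:
    - [0,0,0]
    - [0,0,0]
    - [0,0,0]
    - [0,0,0]
    - [0,0,0]
    - [0,0,0]
  gripper: [0.2,0.2,0.2,0.2,0.2,0.2]

```text
time: 13.45
tool_pos: [0.6027, -0.0425, 0.1361]
tool_rot: [3.137, -0.003, 0.829]
contact_force: [-0.0, -0.6, 0.8]
opening: 0.0367
```

```bash
python3 m2.py w4.png | egrep -v "scene"
```

```text
{'time': np.float64(13.45), 'tool_pos': array([ 0.6027, -0.0425,  0.1361]), 'tool_rot': array([ 3.1368e+00, -2.8000e-03,  8.2910e-01]), 'contact_force': array([-0.004 , -0.6351,  0.8082]), 'opening': np.float64(0.0367)}
[[0.676, 0.712, 0.19, 0.553], [0.737, -0.654, -0.171, 0.004], [0.002, 0.256, -0.967, 0.294], [0.0, 0.0, 0.0, 1.0]]
cover wrist 0.59 [314.2 201.7] [ 0.6018 -0.0417  0.045 ]
cover top 0.81 [401.4 191.7] [ 0.6011 -0.0391  0.045 ]
knob wrist 0.55 [310.8 216.1] [ 0.601  -0.0445  0.082 ]
knob top 0.52 [403.  187.3] [ 0.6047 -0.036   0.082 ]
handle wrist 0.77 [310.8 102.3] [0.5407 0.0113 0.08  ]
handle top 0.68 [384.7 214.5] [0.5452 0.0062 0.08  ]
lug top 0.83 [358.4 241.9] [0.4872 0.0635 0.062 ]
empty_hinge top 0.83 [401.9 175. ] [ 0.64   -0.0418  0.045 ]
filled_hinge top 0.91 [271.8 193.9] [0.5994 0.2565 0.045 ]
filled_stop wrist 0.37 [340.2 221.7] [ 0.6279 -0.0355  0.055 ]
filled_stop top 0.64 [299.4 247.3] [0.4771 0.1939 0.055 ]
handle region 0.97 23424 [310.8  88.3]
lug region 0.87 23283 [315.9  84.8]
```

View pics/w4.png

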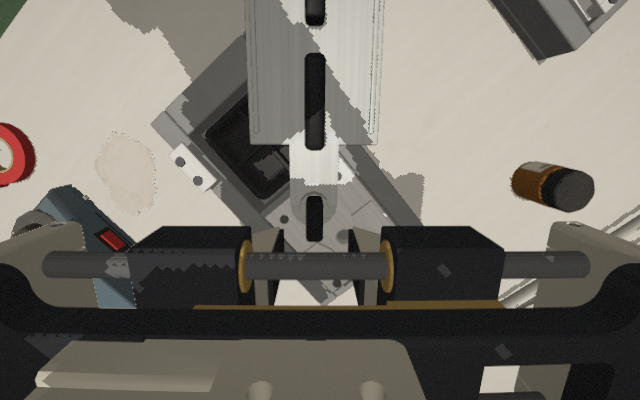

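The cover is clear of the fork and still aligned with the tool. The handle is at ≈(315,101) and agrees with the computed position, so I'm gripping it.

Request:
carry_out:
  translation:
    - [-0.0002,-0.0204,0]
    - [-0.0003,-0.0204,0]
    - [-0.0003,-0.0204,0]
    - [-0.0003,-0.0205,0]
    - [0,0,0.02]
    - [0,0,0.02]
    - [0,0,0.02]
    - [0,0,0.016]
    - [0,0,0]
    - [0,0,0]
  turn:
    - [0,0,0]
    - [0,0,0]
    - [0,0,0]
    - [0,0,0]
    - [0,0,0]
    - [0,0,0]
    - [0,0,0]
    - [0,0,0]
    - [0,0,0]
    - [0,0,0]
  gripper: [0.1,0.1,0.1,0.1,0.1,0.1,0.1,0.1,0.1,1]
  squeeze: 45

```text
time: 15.8
tool_pos: [0.5402, 0.0122, 0.0576]
tool_rot: [3.142, 0.0, 0.829]
contact_force: [-0.1, -0.4, 0.2]
opening: 0.0367
```

Request:
carry_out:
  translation:
    - [0,0,0]
    - [0,0,0]
    - [0,0,0]
    - [0,0,0]
    - [0,0,0]
  turn:
    - [0,0,0]
    - [0,0,0]
    - [0,0,0]
    - [0,0,0]
    - [0,0,0]
  gripper: [1,1,1,1,1]

```text
time: 16.3
tool_pos: [0.5407, 0.0123, 0.0581]
tool_rot: [3.14, -0.001, 0.829]
contact_force: [0.1, 0.8, 5.8]
opening: 0.0138
```

Request:
carry_out:
  translation:
    - [0,0,0]
    - [0,0,-0.004]
    - [0,0,-0.008]
    - [0,0,-0.01]
    - [0,0,-0.01]
    - [0,0,-0.01]
    - [0,0,-0.01]
    - [0,0,-0.01]
    - [0,0,-0.01]
    - [0,0,-0.008]
  turn:
    - [0,0,0]
    - [0,0,0]
    - [0,0,0]
    - [0,0,0]
    - [0,0,0]
    - [0,0,0]
    - [0,0,0]
    - [0,0,0]
    - [0,0,0]
    - [0,0,0]
  gripper: [1,1,1,1,1,1,1,1,1,1]

```text
time: 17.3
tool_pos: [0.5402, 0.0122, 0.1384]
tool_rot: [3.141, -0.0, 0.829]
contact_force: [0.2, 0.0, -6.7]
opening: 0.0135
```

```bash
python3 m2.py w5.png | egrep -v "empty"
```

```text
{'time': np.float64(17.3), 'tool_pos': array([0.5402, 0.0122, 0.1384]), 'tool_rot': array([ 3.141e+00, -4.000e-04,  8.290e-01]), 'contact_force': array([ 0.1743,  0.0333, -6.672 ]), 'opening': np.float64(0.0135)}
[[0.676, 0.713, 0.185, 0.491], [0.737, -0.654, -0.17, 0.059], [0.0, 0.252, -0.968, 0.297], [0.0, 0.0, 0.0, 1.0]]
cover scene 0.88 [378.1 151.4] [ 0.6681 -0.1168  0.045 ]
handle wrist 0.86 [314.8 266.3] [ 0.5727 -0.0172  0.08  ]
handle scene 0.65 [382.5 160.4] [ 0.6028 -0.0676  0.08  ]
lug wrist 0.84 [317.  119.9] [0.4895 0.0614 0.062 ]
lug top 0.69 [297.5 245.2] [0.4815 0.1978 0.062 ]
lug scene 0.79 [380.3 185.8] [ 0.5475 -0.0112  0.062 ]
filled_hinge wrist 0.8 [585.2  66.1] [0.6045 0.2531 0.045 ]
filled_hinge top 0.97 [270.1 193.2] [0.6011 0.2604 0.045 ]
filled_hinge scene 0.6 [285.9 225.6] [0.5927 0.2445 0.045 ]
filled_stop top 0.59 [300.4 248.1] [0.4753 0.1917 0.055 ]
filled_stop scene 0.95 [332.  244.2] [0.4787 0.196  0.055 ]
handle region 0.71 28425 [312.1 159.8]
lug region 0.71 28485 [316.5 154.8]
```

Request:
carry_out:
  translation:
    - [0,0,0]
    - [0,0,0]
    - [0,0,0]
    - [0,0,0]
    - [0.015,-0.001,-0.004]
    - [0.015,-0.001,-0.004]
    - [0.015,-0.001,-0.004]
    - [0.015,-0.001,-0.004]
    - [0.015,-0.001,-0.004]
    - [0.015,-0.001,0]
  turn:
    - [0,0,-0.114]
    - [0,0,-0.114]
    - [0,0,-0.114]
    - [0,0,-0.114]
    - [0,0,0]
    - [0,0,0]
    - [0,0,0]
    - [0,0,0]
    - [0,0,0]
    - [0,0,0]
  gripper: [1,1,1,1,1,1,1,1,1,1]

```text
time: 19.65
tool_pos: [0.5603, 0.1019, 0.1581]
tool_rot: [3.14, -0.0, 1.285]
contact_force: [0.2, 0.6, -6.3]
opening: 0.0137
```

```bash
cat > m4.py <<'E'
from h import *
import sys
s=robot.observe();print({k:np.round(s[k],4) for k in("time","tool_pos","tool_rot","contact_force","opening")})
p=read_camera("wrist");save(p,sys.argv[1]);np.savez(sys.argv[1]+".npz",**{k:np.array(v) for k,v in p.items()})
for n,z in(("filled_hinge",.045),("filled_stop",.055),("filled_well",0),("lug",.17),("handle",.18)):
    for r in nets.tip_of(p,n)[:2]: print(n,round(r["score"],2),np.round(r["pixel"],1),np.round(at_z(p,r["pixel"],z),4))
e=cv2.createLineSegmentDetector().detect(cv2.cvtColor(p["img"],cv2.COLOR_RGB2GRAY))[0][:,0]
for l in e:
    if np.hypot(l[0]-l[2],l[1]-l[3])>60:
        A,B=at_z(p,l[:2],.0445),at_z(p,l[2:],.0445);d=B-A
        if abs((np.arctan2(d[1],d[0])+.8)%(np.pi/2)-.8-.063)<.08: print(np.round(l),np.round(A[:2],4),np.round(B[:2],4),round(np.arctan2(d[1],d[0]),3))
E
python3 m4.py w6.png
```

```text
{'time': np.float64(19.65), 'tool_pos': array([0.5603, 0.1019, 0.1581]), 'tool_rot': array([ 3.1402e+00, -4.0000e-04,  1.2853e+00]), 'contact_force': array([ 0.1836,  0.5828, -6.2643]), 'opening': np.float64(0.0137)}
filled_stop 0.94 [390.4  78. ] [0.4779 0.1921 0.055 ]
filled_well 0.68 [458.4 188.9] [0.6072 0.2539 0.    ]
lug 0.58 [317.2 118.7] [0.494  0.1233 0.17  ]
handle 0.68 [313.8 263.5] [0.5617 0.1016 0.18  ]
[493. 110. 417. 136.] [0.5282 0.2781] [0.5323 0.2068] -1.513
[422. 145. 445. 233.] [0.5412 0.2096] [0.6324 0.2152] 0.061
[512. 122. 426. 152.] [0.5437 0.2936] [0.5489 0.2119] -1.506
[299. 125. 241. 143.] [0.4929 0.1077] [0.4928 0.0518] -1.572
[511. 111. 421. 143.] [0.5339 0.2935] [0.5394 0.2094] -1.506
[392.  44. 491.   7.] [0.4507 0.2022] [0.4453 0.2892] 1.634
[512.   0. 550. 213.] [0.4451 0.3075] [0.6418 0.3201] 0.064
[491.   1. 525. 168.] [0.4406 0.2895] [0.5897 0.3002] 0.072
[418. 139. 491. 113.] [0.5349 0.2078] [0.5308 0.2754] 1.631
[399.  50. 475.  21.] [0.4571 0.2072] [0.4527 0.2744] 1.636
[441. 230. 423. 162.] [0.6275 0.2118] [0.5568 0.2073] -3.078
[472.  19. 399.  46.] [0.4505 0.2717] [0.4546 0.2079] -1.506
[481.  26. 497. 102.] [0.4573 0.2785] [0.5226 0.2826] 0.064
```

View pics/w6.png

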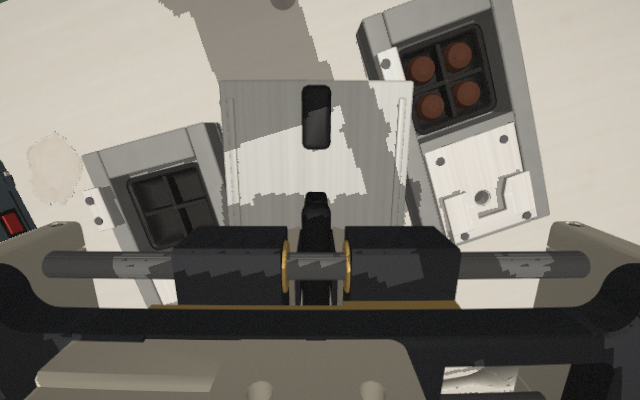

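```bash
python3 - <<'E'
from h import *
p=dict(np.load("pics/w6.png.npz",allow_pickle=True));p={k:(v.item() if v.ndim==0 else v) for k,v in p.items()}
g=cv2.cvtColor(p["img"],cv2.COLOR_RGB2GRAY)
c=g[180:212,466:500];m=(c<125).astype(np.uint8)
k,l,st,ce=cv2.connectedComponentsWithStats(m)
for i in range(1,k):
    if st[i,4]>25: print(st[i],ce[i]+[466,180],at_z(p,ce[i]+[466,180],.045))
o=at_z(p,(482,197),.045);print("hole(eye)",o)
a=.064;R2=np.array([[np.cos(a),np.sin(a)],[-np.sin(a),np.cos(a)]])
for n,q in(("left edge",(.5435,.3138)),("stop-side",(.5868,.2124)),("block -x",(.5463,.2527)),("block2",(.5367,.2515))): print(n,R2@(np.array(q)-o[:2]))
print(c[::2,::2])
v=cv2.resize(p["img"][130:260,400:570],(790,600),interpolation=cv2.INTER_CUBIC);cv2.imwrite("pics/c6.png",v[:,:,::-1])
E
```

```text
Traceback (most recent call last):
FileNotFoundError: [Errno 2] No such file or directory: 'pics/w6.png.npz'
```

Saved without the `pics/` prefix; fixing the path.

```bash
python3 - <<'E'
from h import *
p=dict(np.load("w6.png.npz",allow_pickle=True));p={k:(v.item() if v.ndim==0 else v) for k,v in p.items()}
g=cv2.cvtColor(p["img"],cv2.COLOR_RGB2GRAY)
c=g[180:212,466:500];m=(c<125).astype(np.uint8)
k,l,st,ce=cv2.connectedComponentsWithStats(m)
for i in range(1,k):
    if st[i,4]>25: print(st[i],ce[i]+[466,180],at_z(p,ce[i]+[466,180],.045))
o=at_z(p,(482,197),.045);print("hole(eye)",o)
a=.064;R2=np.array([[np.cos(a),np.sin(a)],[-np.sin(a),np.cos(a)]])
for n,q in(("left edge",(.5435,.3138)),("stop-side",(.5868,.2124)),("block -x",(.5463,.2527)),("block2",(.5367,.2515))): print(n,R2@(np.array(q)-o[:2]))
v=cv2.resize(p["img"][130:260,400:570],(790,600),interpolation=cv2.INTER_CUBIC);cv2.imwrite("pics/c6.png",v[:,:,::-1])
E
```

```text
[  9  11  14  13 133] [481.2406015  196.76691729] [0.6052982  0.25526699 0.045     ]
hole(eye) [0.6057378  0.25594764 0.045     ]
left edge [-0.05841036  0.06171442]
stop-side [-0.02168418 -0.04224729]
block -x [-0.05952382  0.00056043]
block2 [-6.91809171e-02 -2.31300899e-05]
```

View pics/c6.png

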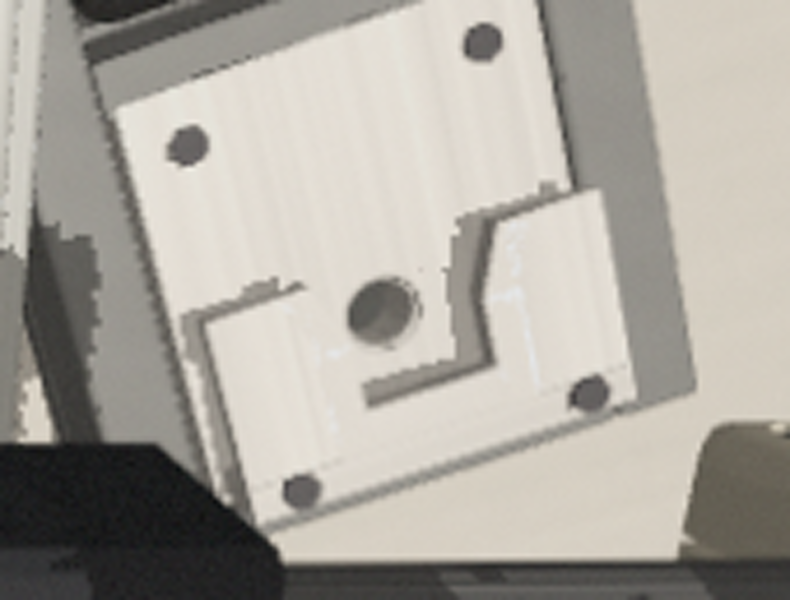

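The hole shows clearly at ≈(482,197), about (0.6056, 0.2558), on the well's centre line. I'm carrying the cover over and starting down 47 mm short of it.

Request:
carry_out:
  translation:
    - [0.018,-0.0156,0]
    - [0.018,-0.0156,0]
    - [0.018,-0.0156,0]
    - [0.018,-0.0156,0]
    - [0.018,-0.0156,0]
    - [0.018,-0.0156,0]
    - [0.018,-0.0157,0]
    - [0.0184,-0.0157,0]
    - [0,0,0]
    - [0,0,0]
  turn:
    - [0,0,0]
    - [0,0,0]
    - [0,0,0]
    - [0,0,0]
    - [0,0,0]
    - [0,0,0]
    - [0,0,0]
    - [0,0,0]
    - [0,0,0]
    - [0,0,0]
  gripper: [1,1,1,1,1,1,1,1,1,1]

```text
time: 20.95
tool_pos: [0.4804, 0.2738, 0.1572]
tool_rot: [3.141, 0.001, 1.286]
contact_force: [-0.2, -0.5, -6.9]
opening: 0.0137
```

Request:
carry_out:
  translation:
    - [0,0,0.015]
    - [0,0,0.015]
    - [0,0,0.015]
    - [0,0,0.015]
    - [0,0,0.013]
    - [0,0,0.01]
    - [0,0,0]
    - [0,0,0]
  turn:
    - [0,0,0]
    - [0,0,0]
    - [0,0,0]
    - [0,0,0]
    - [0,0,0]
    - [0,0,0]
    - [0,0,0]
    - [0,0,0]
  gripper: [1,1,1,1,1,1,1,1]

```text
time: 21.75
tool_pos: [0.4808, 0.2739, 0.0745]
tool_rot: [3.141, -0.0, 1.285]
contact_force: [0.1, 1.2, -7.1]
opening: 0.0136
```

```bash
python3 - <<'E'
from h import *
for c in("scene","top"):
    p=read_camera(c)
    for n,z in(("cover",.062),("knob",.099),("handle",.097),("lug",.079),("filled_hinge",.045)):
        for r in nets.tip_of(p,n)[:1]: print(c,n,round(r["score"],2),np.round(r["pixel"],1),np.round(at_z(p,r["pixel"],z),4))
    save(p,c+"7.png")
a=cv2.imread("pics/scene7.png")[150:350,180:420]
b=cv2.imread("pics/top7.png")[120:320,180:420]
cv2.imwrite("pics/c7.png",cv2.resize(cv2.hconcat([a,b]),(800,333),interpolation=cv2.INTER_CUBIC))
E
```

```text
scene handle 0.86 [305.4 247.9] [0.4789 0.2657 0.097 ]
scene lug 0.67 [311.7 279.4] [0.4196 0.2927 0.079 ]
scene filled_hinge 0.65 [283.2 224.6] [0.5991 0.248  0.045 ]
top cover 0.59 [271.  211.2] [0.5576 0.2564 0.062 ]
top knob 0.58 [399.3 178. ] [ 0.6223 -0.0254  0.099 ]
top handle 0.49 [253.2 276.3] [0.4151 0.2902 0.097 ]
top lug 0.82 [251.1 273.1] [0.4216 0.2973 0.079 ]
top filled_hinge 0.91 [269.9 193.4] [0.6006 0.2608 0.045 ]
```

View pics/c7.png

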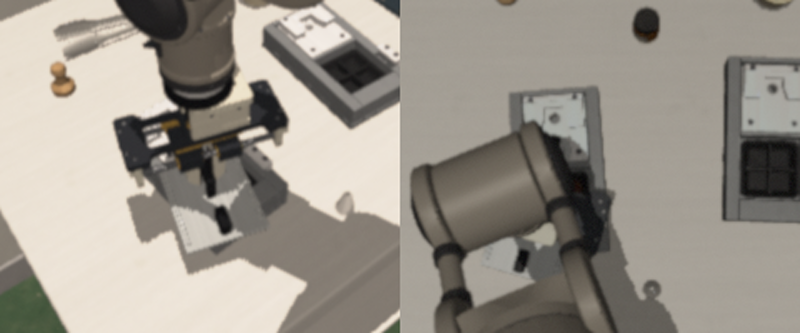

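The cover hangs level over the filled well, short of the fork. I'm correcting 1.7 mm sideways and lowering gently.

Request:
carry_out:
  translation:
    - [0.0017,0,0.004]
    - [0,0,0.004]
    - [0,0,0.002]
    - [0,0,0.002]
    - [0,0,0.0015]
    - [0,0,0.0015]
    - [0,0,0]
  turn:
    - [0,0,0]
    - [0,0,0]
    - [0,0,0]
    - [0,0,0]
    - [0,0,0]
    - [0,0,0]
    - [0,0,0]
  gripper: [1,1,1,1,1,1,1]

```text
time: 23.05
tool_pos: [0.4809, 0.2756, 0.0592]
tool_rot: [3.142, 0.0, 1.285]
contact_force: [0.2, 1.0, -4.8]
opening: 0.0133
```

Request:
carry_out:
  translation:
    - [0,0,0.0007]
    - [0,0,0.0005]
    - [0,0,0]
  turn:
    - [0,0,0]
    - [0,0,0]
    - [0,0,0]
  gripper: [1,1,1]

```text
time: 23.35
tool_pos: [0.481, 0.2756, 0.0582]
tool_rot: [3.141, 0.0, 1.285]
contact_force: [-0.5, 0.3, -4.8]
opening: 0.0139
```

Request:
carry_out:
  translation:
    - [0,0,0.0006]
    - [0,0,0.0004]
    - [0,0,0]
  turn:
    - [0,0,0]
    - [0,0,0]
    - [0,0,0]
  gripper: [1,1,1]

```text
time: 23.65
tool_pos: [0.481, 0.2756, 0.0581]
tool_rot: [3.141, -0.0, 1.285]
contact_force: [-3.5, -2.0, 4.5]
opening: 0.0136
```

Request:
carry_out:
  translation:
    - [0,0,-0.0005]
    - [0.00086,0.00235,0]
    - [0.00086,0.00235,0]
    - [0.00086,0.00235,0]
    - [0.00086,0.00235,0]
    - [0.00086,0.00235,0]
  turn:
    - [0,0,0]
    - [0,0,0]
    - [0,0,0]
    - [0,0,0]
    - [0,0,0]
    - [0,0,0]
  gripper: [1,1,1,1,1,1]

```text
time: 24.25
tool_pos: [0.4931, 0.2767, 0.0581]
tool_rot: [-3.141, -0.0, 1.285]
contact_force: [-4.9, -0.6, 5.5]
opening: 0.0134
```

Request:
carry_out:
  translation:
    - [0.00086,0.00235,0]
    - [0.00086,0.00235,0]
    - [0.00086,0.00235,0]
    - [0.00086,0.00235,0]
  turn:
    - [0,0,0]
    - [0,0,0]
    - [0,0,0]
    - [0,0,0]
  gripper: [1,1,1,1]

```text
time: 24.65
tool_pos: [0.5031, 0.2774, 0.0582]
tool_rot: [-3.141, -0.0, 1.285]
contact_force: [-5.3, -0.1, 5.8]
opening: 0.0134
```

Request:
carry_out:
  translation:
    - [0,0,-0.0004]
    - [0.00069,0.00188,0]
    - [0.00069,0.00188,0]
    - [0.00069,0.00188,0]
    - [0.00069,0.00188,0]
  turn:
    - [0,0,0]
    - [0,0,0]
    - [0,0,0]
    - [0,0,0]
    - [0,0,0]
  gripper: [1,1,1,1,1]

```text
time: 25.15
tool_pos: [0.5115, 0.2777, 0.0582]
tool_rot: [-3.142, 0.0, 1.285]
contact_force: [-5.3, -0.0, 5.9]
opening: 0.0137
```

Request:
carry_out:
  translation:
    - [0.00069,0.00188,0]
    - [0.00069,0.00188,0]
    - [0.00069,0.00188,0]
  turn:
    - [0,0,0]
    - [0,0,0]
    - [0,0,0]
  gripper: [1,1,1]

```text
time: 25.45
tool_pos: [0.5175, 0.2781, 0.0582]
tool_rot: [-3.142, -0.0, 1.285]
contact_force: [-5.1, 0.2, 6.0]
opening: 0.0137
```

Request:
carry_out:
  translation:
    - [0.0004,0.0011,0]
    - [0.0004,0.0011,0]
    - [0.0004,0.0011,0]
    - [0.0004,0.0011,0]
    - [0.0004,0.0011,0]
    - [0,0,0]
  turn:
    - [0,0,0]
    - [0,0,0]
    - [0,0,0]
    - [0,0,0]
    - [0,0,0]
    - [0,0,0]
  gripper: [1,1,1,1,1,1]

```text
time: 26.05
tool_pos: [0.5235, 0.2785, 0.0582]
tool_rot: [3.141, -0.0, 1.285]
contact_force: [-5.2, 0.5, 4.7]
opening: 0.0137
```

Request:
carry_out:
  translation:
    - [0.0003,0.0008,0]
    - [0.0003,0.0008,0]
    - [0,0,0]
  turn:
    - [0,0,0]
    - [0,0,0]
    - [0,0,0]
  gripper: [1,1,1]

```text
time: 26.35
tool_pos: [0.5252, 0.2786, 0.0582]
tool_rot: [3.141, -0.0, 1.285]
contact_force: [-4.2, -0.5, 6.2]
opening: 0.0134
```

Request:
carry_out:
  translation:
    - [0.0003,0.0008,0]
    - [0.0003,0.0008,0]
    - [0,0,0]
  turn:
    - [0,0,0]
    - [0,0,0]
    - [0,0,0]
  gripper: [1,1,1]

```text
time: 26.65
tool_pos: [0.5268, 0.2788, 0.0583]
tool_rot: [3.141, -0.0, 1.285]
contact_force: [-4.8, -0.7, 5.8]
opening: 0.0138
```

```bash
python3 - <<'E'
from h import *
p=read_camera("scene")
for n,z in(("cover",.045),("knob",.082),("handle",.08),("lug",.062)):
    for r in nets.tip_of(p,n)[:1]: print(n,round(r["score"],2),np.round(r["pixel"],1),np.round(at_z(p,r["pixel"],z),4))
E
```

```text
cover 0.95 [277.6 221.3] [0.6157 0.2531 0.045 ]
knob 0.15 [364.6 176.5] [0.582  0.0133 0.082 ]
handle 0.95 [288.6 242.3] [0.5234 0.2792 0.08  ]
lug 0.75 [300.9 270.3] [0.4596 0.292  0.062 ]
```

Request:
carry_out:
  translation:
    - [0.0003,0.0008,0]
    - [0.0002,0.0005,0]
    - [0,0,0]
  turn:
    - [0,0,0]
    - [0,0,0]
    - [0,0,0]
  gripper: [1,1,1]

```text
time: 27.2
tool_pos: [0.5281, 0.2789, 0.0583]
tool_rot: [3.141, -0.0, 1.285]
contact_force: [-4.5, 0.5, 5.8]
opening: 0.0135
```

Request:
carry_out:
  translation:
    - [0.0002,0.0005,0]
    - [0.0002,0.0005,0]
    - [0,0,0]
  turn:
    - [0,0,0]
    - [0,0,0]
    - [0,0,0]
  gripper: [1,1,1]

```text
time: 27.5
tool_pos: [0.5283, 0.2789, 0.0583]
tool_rot: [-3.14, 0.001, 1.285]
contact_force: [-8.2, -0.6, 8.2]
opening: 0.0138
```

Request:
carry_out:
  translation:
    - [0.0002,0.0005,0]
    - [0.0002,0.0005,0]
    - [0,0,0]
  turn:
    - [0,0,0]
    - [0,0,0]
    - [0,0,0]
  gripper: [1,1,1]

```text
time: 27.8
tool_pos: [0.5283, 0.279, 0.0583]
tool_rot: [-3.138, 0.002, 1.285]
contact_force: [-11.9, -0.2, 11.1]
opening: 0.0134
```

Request:
carry_out:
  translation:
    - [-0.0004,-0.0011,0]
    - [-0.0003,-0.0008,0]
    - [0,0,0]
    - [0,0,0]
    - [0,0,0]
    - [0,0,0]
    - [0,0,0]
  turn:
    - [0,0,0]
    - [0,0,0]
    - [0,0,0]
    - [0,0,0]
    - [0,0,0]
    - [0,0,0]
    - [0,0,0]
  gripper: [1,1,1,0.2,0.2,0.2,0.2]

```text
time: 28.5
tool_pos: [0.5284, 0.2787, 0.0578]
tool_rot: [3.141, 0.0, 1.285]
contact_force: [-0.6, 0.6, 0.3]
opening: 0.0355
```

Request:
carry_out:
  translation:
    - [0,0,-0.01]
    - [0,0,-0.02]
    - [0,-0.01,-0.02]
    - [0,-0.02,-0.02]
    - [0,-0.03,-0.01]
    - [0,-0.03,0]
    - [0,0,0]
  turn:
    - [0,0,0]
    - [0,0,0]
    - [0,0,0]
    - [0,0,0]
    - [0,0,0]
    - [0,0,0]
    - [0,0,0]
  gripper: [0.2,0.2,0.2,0.2,0.2,0.2,0.2]

```text
time: 29.2
tool_pos: [0.439, 0.3051, 0.1392]
tool_rot: [-3.141, -0.0, 1.287]
contact_force: [0.5, -0.0, -0.7]
opening: 0.0367
```

```bash
cat > m5.py <<'E'
from h import *
import sys
s=robot.observe();print({k:np.round(s[k],4) for k in("time","tool_pos","tool_rot","contact_force","opening")})
P={c:read_camera(c) for c in("wrist","top","scene")};im=[]
for n,z in(("cover",.045),("knob",.082),("handle",.08),("lug",.062)):
    rs=[]
    for c in P:
        for r in nets.tip_of(P[c],n)[:1]:
            print(n,c,round(r["score"],2),np.round(r["pixel"],1),np.round(at_z(P[c],r["pixel"],z),4))
            if r["score"]>.4: rs.append(ray(P[c],r["pixel"]))
    if len(rs)>1: print("   tri",np.round(tri(rs),4))
save(P["wrist"],sys.argv[1]);save(P["scene"],"s"+sys.argv[1])
a=P["wrist"]["img"][:,:,::-1];b=P["scene"]["img"][170:330,190:430,::-1]
cv2.imwrite("pics/b"+sys.argv[1],cv2.hconcat([cv2.resize(a,(480,300)),cv2.resize(b,(320,213),interpolation=cv2.INTER_CUBIC).repeat(1,0) if 0 else cv2.copyMakeBorder(cv2.resize(b,(320,213)),0,87,0,0,0)]))
E
python3 m5.py w8.png
```

```text
{'time': np.float64(29.2), 'tool_pos': array([0.439 , 0.3051, 0.1392]), 'tool_rot': array([-3.1411e+00, -2.0000e-04,  1.2874e+00]), 'contact_force': array([ 0.5142, -0.0212, -0.6714]), 'opening': np.float64(0.0367)}
cover top 0.71 [275. 195.] [0.5968 0.2492 0.045 ]
cover scene 0.81 [283.2 223.9] [0.6009 0.2468 0.045 ]
   tri [0.5961 0.2489 0.051 ]
knob top 0.68 [267.2 188.5] [0.6054 0.2629 0.082 ]
knob scene 0.61 [297.9 269. ] [0.4543 0.3019 0.082 ]
   tri [ 0.6107  0.2575 -0.1257]
handle top 0.71 [258.5 219.5] [0.5373 0.2819 0.08  ]
handle scene 0.92 [289.  240.7] [0.5265 0.2762 0.08  ]
   tri [0.5342 0.2782 0.0751]
lug wrist 0.8 [318.5 234.3] [0.4629 0.3017 0.062 ]
lug top 0.97 [248.4 253.1] [0.4651 0.306  0.062 ]
lug scene 0.81 [300.  267.7] [0.466  0.2899 0.062 ]
   tri [0.4599 0.3006 0.0765]
```

View pics/bw8.png

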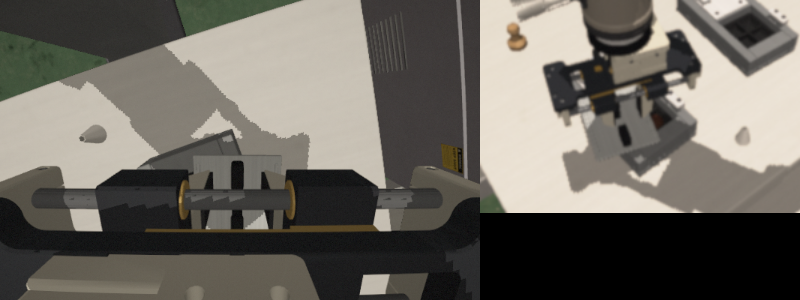

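Request:
carry_out:
  translation:
    - [0.0006,0.0222,0]
    - [0,0,0.02]
    - [0,0,0.02]
    - [0,0,0.015]
    - [0,0,0.012]
    - [0,0,0.01]
    - [0,0,0.005]
    - [0,0,0]
    - [0,0,0]
    - [0,0,0]
  turn:
    - [0,0,0]
    - [0,0,0]
    - [0,0,0]
    - [0,0,0]
    - [0,0,0]
    - [0,0,0]
    - [0,0,0]
    - [0,0,0]
    - [0,0,0]
    - [0,0,0]
  gripper: [0.2,0.2,0.2,0.2,0.2,0.2,0.2,0.5,0.5,0.5]
  squeeze: 5

```text
time: 30.95
tool_pos: [0.4637, 0.2987, 0.0566]
tool_rot: [3.141, -0.001, 1.285]
contact_force: [0.3, 0.3, 0.8]
opening: 0.0234
```

Request:
carry_out:
  translation:
    - [-0.0026,0,0]
    - [-0.0026,0.0001,0]
    - [-0.0026,0,0]
    - [-0.0026,0.0001,0]
    - [-0.0026,0,0]
    - [-0.0026,0.0001,0]
    - [-0.0026,0,0]
    - [-0.0026,0.0001,0]
    - [-0.0026,0,0]
    - [-0.0026,0.0001,0]
  turn:
    - [0,0,-0.0175]
    - [0,0,-0.0175]
    - [0,0,-0.0175]
    - [0,0,-0.0175]
    - [0,0,-0.0175]
    - [0,0,-0.0175]
    - [0,0,-0.0175]
    - [0,0,-0.0175]
    - [0,0,-0.0175]
    - [0,0,-0.0175]
  gripper: [0.5,0.5,0.5,0.5,0.5,0.5,0.5,0.5,0.5,0.5]

```text
time: 31.95
tool_pos: [0.4583, 0.2728, 0.056]
tool_rot: [-3.142, 0.0, 1.461]
contact_force: [-0.6, 1.7, 1.3]
opening: 0.0228
```

Request:
carry_out:
  translation:
    - [-0.0026,0,0]
    - [-0.0026,0.0001,0]
    - [-0.0026,0,0]
    - [-0.0026,0.0001,0]
    - [-0.0026,0,0]
    - [-0.0026,0.0001,0]
    - [-0.0026,0,0]
    - [-0.0026,0.0001,0]
  turn:
    - [0,0,-0.0175]
    - [0,0,-0.0175]
    - [0,0,-0.0175]
    - [0,0,-0.0175]
    - [0,0,-0.0175]
    - [0,0,-0.0175]
    - [0,0,-0.0175]
    - [0,0,-0.0175]
  gripper: [0.5,0.5,0.5,0.5,0.5,0.5,0.5,0.5]

```text
time: 32.75
tool_pos: [0.4576, 0.252, 0.0559]
tool_rot: [-3.141, 0.0, 1.602]
contact_force: [-1.1, 2.2, 0.5]
opening: 0.0228
```

Request:
carry_out:
  translation:
    - [-0.0026,0,0]
    - [-0.0026,0.0001,0]
    - [0,0,0]
  turn:
    - [0,0,-0.0175]
    - [0,0,-0.0175]
    - [0,0,0]
  gripper: [0.5,0.5,0.5]

```text
time: 33.05
tool_pos: [0.4582, 0.2465, 0.0559]
tool_rot: [-3.142, 0.001, 1.636]
contact_force: [-0.5, 0.5, -0.3]
opening: 0.0227
```

Request:
carry_out:
  translation:
    - [-0.001,0,0]
    - [-0.001,0,0]
    - [-0.001,0,0]
    - [0,0,0]
  turn:
    - [0,0,0]
    - [0,0,0]
    - [0,0,0]
    - [0,0,0]
  gripper: [0.5,0.5,0.5,0.5]

```text
time: 33.45
tool_pos: [0.4582, 0.2439, 0.0559]
tool_rot: [-3.142, 0.0, 1.635]
contact_force: [-0.7, 0.5, 0.5]
opening: 0.0232
```

Request:
carry_out:
  translation:
    - [-0.001,0,0]
    - [-0.001,0,0]
    - [0,0,0]
  turn:
    - [0,0,0]
    - [0,0,0]
    - [0,0,0]
  gripper: [0.5,0.5,0.5]

```text
time: 33.75
tool_pos: [0.4584, 0.2419, 0.056]
tool_rot: [-3.142, 0.0, 1.635]
contact_force: [-0.9, 0.5, 0.5]
opening: 0.0231
```

Request:
carry_out:
  translation:
    - [-0.001,0,0]
    - [-0.001,0,0]
    - [0,0,0]
  turn:
    - [0,0,0]
    - [0,0,0]
    - [0,0,0]
  gripper: [0.5,0.5,0.5]

```text
time: 34.05
tool_pos: [0.4585, 0.2399, 0.056]
tool_rot: [-3.142, 0.0, 1.635]
contact_force: [-0.8, 0.8, -0.0]
opening: 0.0233
```

Request:
carry_out:
  translation:
    - [-0.0007,0,0]
    - [-0.0007,0,0]
    - [0,0,0]
  turn:
    - [0,0,0]
    - [0,0,0]
    - [0,0,0]
  gripper: [0.5,0.5,0.5]

```text
time: 34.35
tool_pos: [0.4585, 0.2393, 0.056]
tool_rot: [3.141, -0.001, 1.635]
contact_force: [-1.5, 5.5, 0.1]
opening: 0.0228
```

The push force rose to 5.5 N at the expected position, so the cover is against the stop. Releasing and going up to check.

Request:
carry_out:
  translation:
    - [0.0045,0,0]
    - [0,0,0]
    - [0,0,-0.02]
    - [0,0,-0.03]
    - [0,0,-0.03]
    - [0,0,-0.03]
    - [0,0,-0.03]
    - [0,0.03,-0.02]
    - [0.002,0.03,0]
    - [0.002,0.03,0]
  turn:
    - [0,0,0]
    - [0,0,0]
    - [0,0,0]
    - [0,0,0]
    - [0,0,0]
    - [0,0,0]
    - [0,0,0]
    - [0,0,0]
    - [0,0,0]
    - [0,0,0]
  gripper: [0.5,0.4,0.3,0.3,0.3,0.3,0.3,0.3,0.3,0.3]

```text
time: 35.35
tool_pos: [0.5493, 0.2529, 0.2173]
tool_rot: [3.139, 0.0, 1.635]
contact_force: [0.4, -0.6, -0.7]
opening: 0.032
```

Request:
carry_out:
  translation:
    - [0,0.025,0]
    - [0,0.025,0]
    - [0,0.025,0]
    - [0,0.025,0]
    - [0,0.01,0]
    - [0,0,0]
  turn:
    - [0,0,0]
    - [0,0,0]
    - [0,0,0]
    - [0,0,0]
    - [0,0,0]
    - [0,0,0]
  gripper: [0.3,0.3,0.3,0.3,0.3,0.3]

```text
time: 35.95
tool_pos: [0.6587, 0.2593, 0.2148]
tool_rot: [-3.141, 0.001, 1.634]
contact_force: [-0.0, -0.4, -0.2]
opening: 0.0321
```

```bash
python3 m5.py w9.png; cp pics/w9.png pics/w9v.png
```

```text
{'time': np.float64(35.95), 'tool_pos': array([0.6587, 0.2593, 0.2148]), 'tool_rot': array([-3.141e+00,  9.000e-04,  1.634e+00]), 'contact_force': array([-0.0483, -0.4358, -0.1957]), 'opening': np.float64(0.0321)}
cover wrist 0.61 [317.3 139.1] [0.6078 0.2587 0.045 ]
cover scene 0.56 [281.6 222.8] [0.6061 0.248  0.045 ]
   tri [0.6051 0.2542 0.0496]
knob wrist 0.75 [313.  139.6] [0.6068 0.2543 0.082 ]
knob scene 0.52 [276.9 215.8] [0.6015 0.2599 0.082 ]
   tri [0.6078 0.2554 0.0735]
handle wrist 0.64 [310.7  52.8] [0.5287 0.2474 0.08  ]
handle top 0.52 [326.  142.4] [0.709  0.1321 0.08  ]
handle scene 0.64 [303.  234.3] [0.523  0.2421 0.08  ]
   tri [0.592  0.2031 0.0902]
lug wrist 0.72 [315.2 137.9] [0.6059 0.2563 0.062 ]
lug scene 0.59 [323.1 258.5] [0.4558 0.2376 0.062 ]
   tri [ 0.5787  0.214  -0.0933]
```

View pics/w9v.png

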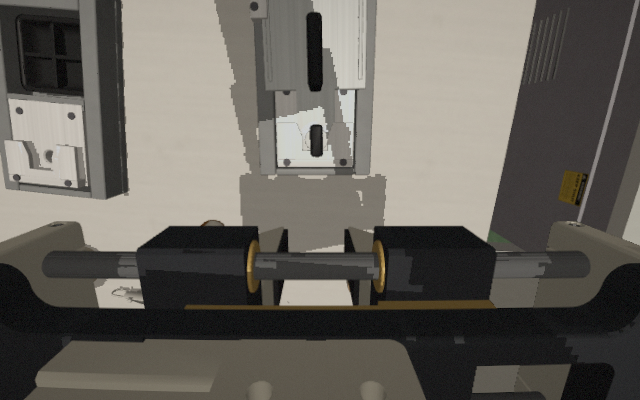

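The cover lies along the well with the knob at ≈(316,140), and the triangulated knob height suggests the pin is down. A second wrist view from one side should pin the knob height down.

```bash
cat > m6.py <<'E'
from h import *
import sys,json,os
p=read_camera("wrist");g=cv2.cvtColor(p["img"],cv2.COLOR_RGB2GRAY)
D=json.load(open("r.json")) if os.path.exists("r.json") else {}
for n,X in(("knob",(.6056,.2558,.088)),("handle",(.5260,.2510,.084))):
    u,v=proj(p,X)[0].astype(int);a,b=max(0,v-48),max(0,u-30)
    m=(g[a:v+40,b:u+30]<45).astype(np.uint8);k,l,st,ce=cv2.connectedComponentsWithStats(m)
    i=1+np.argmax(st[1:,4]);c=ce[i]+[b,a];print(n,(u,v),c,st[i]);o,d=ray(p,c)
    D.setdefault(n,[]).append([o.tolist(),d.tolist()])
    if len(D[n])>1: print("tri",tri([(np.array(o),np.array(d)) for o,d in D[n]]))
json.dump(D,open("r.json","w"))
E
python3 m6.py
```

```text
knob (np.int64(313), np.int64(139)) [314.97368421 142.77192982] [ 27  35  12  31 228]
handle (np.int64(314), np.int64(50)) [313.53867403  51.38305709] [  22   12   16   76 1086]
```

Request:
carry_out:
  translation:
    - [-0.02,0,0]
    - [-0.02,0,0]
    - [-0.02,0,0]
    - [-0.02,0,0]
    - [0,0,0]
    - [0,0,0]
  turn:
    - [0,0,0]
    - [0,0,0]
    - [0,0,0]
    - [0,0,0]
    - [0,0,0]
    - [0,0,0]
  gripper: [0.3,0.3,0.3,0.3,0.3,0.3]

```text
time: 37.35
tool_pos: [0.663, 0.179, 0.2162]
tool_rot: [3.141, -0.0, 1.633]
contact_force: [-0.3, 0.3, -0.3]
opening: 0.032
```

```bash
python3 m6.py; python3 - <<'E'
from h import *
p=read_camera("wrist");o=np.array([.6056,.2558]);c=p["img"].copy()
u,v=proj(p,(.6056,.2558,.06))[0].astype(int);a,b=max(0,v-110),max(0,u-90)
cv2.imwrite("pics/c10.png",cv2.resize(c[a:v+60,b:u+90,::-1],None,fx=4,fy=3.5,interpolation=cv2.INTER_CUBIC)); print(a,b)
E
```

```text
knob (np.int64(398), np.int64(139)) [397.8        141.53164557] [ 21  35  18  31 395]
tri [0.60825977 0.2570776  0.08233858]
handle (np.int64(402), np.int64(50)) [400.33891626  50.62364532] [  16   12   23   76 1015]
tri [0.52507998 0.25044397 0.07691043]
28 300
```

View pics/c10.png

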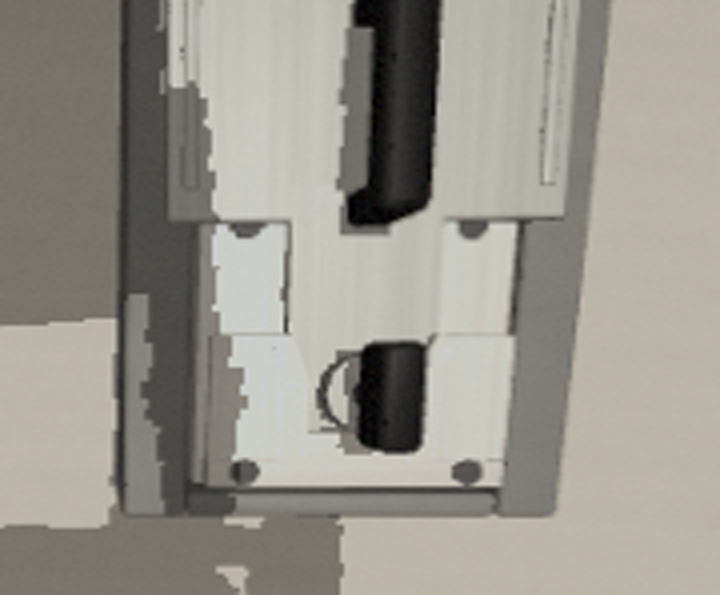

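The crop shows the boss in the slot, the cover flat and parallel to the housing. Knob height triangulates to 82 mm, which is pin down. Handing in.

```bash
python3 -c "
from cell import robot
print(robot.observe()['contact_force']);print(robot.hand_in())"
```

```text
[0.13071959 0.8473616  0.4128622 ]
the job is handed in; nothing more can be done
None
```

The cover is off the empty well, pinned in the filled well and swung shut over the chocolates. I handed the job in at about 37 s of the 67 s allowed; no verdict is reported.

**What I did:** I drew the pin by its knob and slid the cover 43 mm out of the fork. I then carried it by its handle and slid it into the filled well's fork until the boss met the slot's end. I pushed the lug over to the side stop; the force rose to about 5.5 N there. Wrist readings taken between moves reached 12 N along the slide, with at most about 11 N of vertical load.

**Last checks:**
- **Pin:** two wrist views put the knob centre at 82 mm, where it should be with the pin fully down. The pin was not felt separately.
- **Cover:** it looks flat, about 0.016 rad off the well's axis, which puts the lug about 2 mm off the centre line.
- **Robot:** it is clear of everything.
- **Jar and nozzle:** nothing I did came near them, but I did not measure them again at the end.

**Readings that disagreed:**
- The cover started at about -0.7 rad in the pictures, not the stated -0.45 to -0.25. I went by the pictures.
- The networks' single-view estimates differed by up to about 15 mm, and their own triangulation of the knob gave 73 mm. I relied on the edge, hole and dark-blob measurements and on the contact forces instead.

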